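# Plug in the coded module and hold the interlock key turned

## Task

Arm the grey interlock box: first press the blue plug-in module fully home in the rectangular recess on top of the box, until it is flush. Then take the red key from its aluminium stand, push it all the way into the brass key cylinder (the pins are stiff, so ease it past them with a little wiggle if it sticks) and turn it a quarter turn clockwise, seen from above, to its stop. The cylinder springs back when let go, so finish still gripping the key and holding it turned, and do not push the other things on the bench about.

Things in the scene. Friction and masses are not known exactly. Their poses are not given: they have to be found in the camera images.
- box: Grey interlock box fixed to the bench: 100 mm in x, 180 mm in y, 55 mm high; origin under its centre. In its top: the recess at y = +45 mm, the key cylinder at y = -45 mm. Round the cylinder a steel bezel, 45 mm outside and 29 mm inside diameter, stands 3 mm above the top.
- recess (a point): Centre of the floor of the recess, 14 mm below the box top; z up. The recess is 28.4 mm wide along x, 42.4 mm long along y, 14 mm deep. Two sprung clips stick out of its long walls about 5 mm below the rim: the module must be pressed past them with about 5 to 15 N (less when slow), then it stays.
- lock (a point): Centre of the brass face of the key cylinder, level with the box top (z = 55 mm). The keyway in it is 8.2 mm wide along this point's x, 18.4 mm long along its y with the cylinder at rest, 29 mm deep. The point does not turn with the cylinder. Two stiff sprung pins stick into it from the long walls, 9 and 17 mm down; pushing the key past them takes about 5 to 15 N, less when slow.
- rotor (a joint): Turn of the key cylinder, rad: 0 at rest, growing clockwise seen from above, stop at 1.571. A spring (0.05 Nm per rad) turns it back when let go. The key has about 0.15 rad of play in the keyway, so the cylinder lags the key: turn the key a little beyond a quarter to bring the cylinder to its stop.
- module_grip (a point): Blue plug-in module, upright on the bench, 80 g: body 26 mm in x, 40 mm in y, 14 mm high, lower edges rounded; on it a grip rib 12 mm thick in x, 30 mm long in y, rising 30 mm above the body (44 mm overall). This point is on its axis, 36 mm above its underside, in the rib: grasp the rib across x here. Fits the recess either way round, its y along the recess's y.
- module_foot (a point): Centre of the underside of the blue module. Fully home it lies on recess.
- key_grip (a point): Centre of the red bow of the key, which stands blade down in its stand: bow 12 mm thick in x, 34 mm wide in y, 36 mm high; grasp it across x. Below, on the same axis: a steel collar 23 mm across, underside 30 mm below this point, then the blade, 6 mm thick in x, 16 mm wide in y, 26 mm long, rounded tip. Fits the keyway either way round. 70 g.
- key_collar (a point): Centre of the underside of the key's collar, 30 mm below the bow's centre. Fully in, it lies on the brass face at lock.
- stand: Fixed aluminium key stand, 55 x 65 x 34 mm, origin under its centre. The key's blade stands in a loose slot (11 x 20.5 mm) in its top and the collar rests on the top, 34 mm up.
- vee_block: Grey vee block, 50 x 60 x 42 mm, a bystander to leave alone; origin under its centre.
- collet: Steel collet, 34 x 33 x 47 mm, a bystander to leave alone; origin under its centre.
- tape: Roll of tan tape, 104 mm across, 25 mm high, a bystander to leave alone; origin under its centre.
Not all that is in view belongs to the job. Of the things that look like the part that bears key_grip, the larger one is meant.

How it is judged:
On the way, in this order (a step that is already met when the one before it is completed fails the run):
1. the module is pressed fully home in the recess (z of module_foot in the frame of recess below 0.002 m and horizontal distance between module_foot and recess below 0.004 m), for 0.2 s.
2. the key is all the way into the cylinder, which is not yet turned (z of key_collar in the frame of lock below 0.0025 m and horizontal distance between key_collar and lock below 0.004 m and value of joint rotor below 0.5 rad), for 0.1 s.
At the end, for the whole second after the job is handed in: Module underside within 2 mm of the recess floor and 4 mm of its centre; key collar within 3.5 mm of the cylinder face and 4 mm of its axis; cylinder turned more than 1.3 rad of its 1.57 rad; fingers still hold the key (over 1 N) through the last second (all of step 1 and value of joint rotor above 1.3 rad and z of key_collar in the frame of lock below 0.0035 m and horizontal distance between key_collar and lock below 0.004 m and contact force between the fingers and key above 1 N); the arm keeps its last pose, push and grip.
It fails at once if a bystander (vee block, collet, tape roll) is moved more than 30 mm (distance of any of vee_block, collet, tape from where it was at the start of the episode above 0.03 m).
It also fails if it takes over 58 s, if anything falls off the work surface, if the arm or the gripper's body presses on something with over 40 N, if the wrist force passes 120 N, or if a joint passes its speed limit or range.

## Robot

A 6-joint arm with a two-finger parallel gripper is mounted at the origin on the work surface; the furniture and walls round the work are solid. World frame = base frame: x ahead of the robot, y to its left, z up, the work surface at z = 0. Lengths are in m, angles in rad, forces in N, time in s.
With the tool pointing down it reaches from about 0.25 to 0.8 m from the base axis. Payload 3.9 kg.
Tool frame: the origin (TCP) lies at the very end of the fingers, on their centre line; the grasp point (between the pads) lies r.grip_point_offset behind it (r.grip_point_offset is the distance from the TCP to the grasp point, in m); x points along the fingers, y is the direction in which the jaws open and shut, and the axes are right-handed (so a half turn about x gives the same grasp; the last joint's range is limited). The gripper opens to 85 mm and grips with 20 to 120 N. Pads are 22 mm wide; open, the fingers measure 114 mm over their backs; the gripper's body (76 mm by 85 mm) begins 54 mm behind the grasp point. The pads swing forward as they close: fully open they stand 13 mm farther back than shut.
Start: joints at [1.166, 0.26, -0.138, 1.173, 0, 1.571], TCP at [0.207, 0.483, 0.231] pointing down, gripper open.
Joint ranges: [-2.78, 2.78], [-0.83, 1.72], [-1.28, 1.37], [-1.9, 2.12], [-1.57, 1.48], [-3.14, 3.14]. Speed limits (rad/s): [2.57, 2.57, 3.14, 3.14, 3.14, 3.14].

## Interface

Orientations are given as a unit quaternion [x, y, z, w].
In Python, from plant import observe, optics, workorder, r gives the robot as it stands. The module is installed in compiled form; this text tells all that it offers.
- The arm moves only by the tool step_arm, never from a script. Its argument "rows" is a list of rows, each a list of 4 numbers: the shift along the tool's x, y, z in mm, then the turn about the tool's x in rad. In form: [[x, y, z, twist], ...]. A call has 1 to 20 rows; each row shifts and turns the commanded pose from where the row before left it, along the tool's axes as they then stand; what a row does not reach is not made up. A row lasts 1/10 s, in which the tool goes at most 50 mm and 8.59 degrees, less where a joint would pass 70% of its speed; a pose out of reach is approached as far as the arm can. A call is refused whole if a number of a shift passes 50 or a number of a turn 0.15, either way. A call with a gripper value outside its range is refused whole. "grip" is the opening, from -1 (shut) to 1 (fully open), set as the call begins (left out, the last holds). The fingers move at their own pace and stop on an object; "squeeze" is the grip in N (left out, the last holds). Time passes only in rows, so rows that do not move let the fingers close. It gives the time, the measured TCP pose, the force and the opening at its end, in the units of the state.
- observe(): the state, without advancing time (a new reading comes with each control period).
- optics.capture(name): name is "side" or "top"; returns the picture (384x512x3 uint8, blue, green, red); there is no depth.
- optics.get_calibration(name): a dict with "fov_y" (degrees; the focal length in pixels is half the picture's height over the tangent of half this angle, whatever the lens; pixels are square), "cx", "cy" (the principal point, pixels), "R" (3x3) and "t" (3): a world point X has camera coordinates R X + t. Camera axes: x right, y down, z forward; pixel columns grow to the right and rows downward; lengths in m; the calibration is good to about 2 mm. A picture is of the moment at which its call begins. get_calibration takes no time and is no camera call.
- workorder.hand_in(): hands the job in, once; it reports no verdict.
Trained networks look in the newest picture that a camera, given by its name, has taken for a name from the list of things; names that differ only in an ending like _2 or _b are one class to them, and where a whole thing is asked for, a point or a joint stands for the part that bears it (a point fixed in the world has none). Each returns a list of dicts, best first, with "score" (0 to 1); they miss things now and then, are a little off and sometimes report something else, mostly with a low value. They report only what shows in the picture. A call takes as long as a camera call. They do not tell look-alikes from the thing itself.
- optics.spot_in(camera, name): "extent" ([centre column, centre row, width, height] in pixels, round what is visible of it).
- optics.cut_out(camera, name): "region" (384x512 bool, what is visible of it) and "extent" ([centre column, centre row, width, height] in pixels, round what is visible of it).
- optics.landmark_of(camera, name): "position" ([column, row] in pixels: a listed point, or the origin of a listed thing).
The state is a dict: "t": time; "qpos": joint angles; "joint_velocities": joint speeds; "joint_efforts": joint torques, N m; "ee_pos": TCP position; "tcp_rot": TCP orientation; "contact_force": force on the tool from outside, world axes, zero at the start; "wrist_torque": the same for the moment, N m; "opening": finger opening in m.
Only numpy, scipy, OpenCV 4.12 (cv2) and the standard library are available. Lean on these libraries where they do the work, as an engineer would, in place of code of your own. Each camera call takes 0.05 s, during which the arm holds its last target.

## Working session

There is one attempt and no reset: what is moved stays moved. The work goes in short steps, Python scripts to look and compute and a tool call to move; the robot and the scene stay as the last step left them, time stands still between calls to the robot, and variables do not carry over. Pictures are saved under pics/ and viewed, and the job is handed in when it is done.

Besides the shell and the picture viewer there is one more tool, called after "Request:" as a command line: name --pt "numbers of a row" for each row, then --argument value for the rest. step_arm: Moves the arm, as the interface text tells. Its arguments: {"type":"object","properties":{"rows":{"type":"array","items":{"type":"array","items":{"type":"number"}}},"grip":{"type":"number"},"squeeze":{"type":"number"}},"required":["rows"]}

```bash
mkdir -p pics; cat > h.py <<'E'
import numpy as np, cv2
from plant import observe, optics, workorder, r
def cal(n):
    c=optics.get_calibration(n); f=192/np.tan(np.radians(c['fov_y'])/2)
    return f,c['cx'],c['cy'],np.array(c['R']),np.array(c['t'])
def proj(n,X):
    f,cx,cy,R,t=cal(n); p=R@np.array(X)+t; return np.array([cx+f*p[0]/p[2],cy+f*p[1]/p[2]])
def ray(n,px):
    f,cx,cy,R,t=cal(n); d=R.T@np.array([(px[0]-cx)/f,(px[1]-cy)/f,1]); return -R.T@t,d/np.linalg.norm(d)
def atz(n,px,z):
    o,d=ray(n,px); return o+d*(z-o[2])/d[2]
def tri(pa,pb,a='side',b='top'):
    o1,d1=ray(a,pa);o2,d2=ray(b,pb)
    s=np.linalg.lstsq(np.c_[d1,-d2],o2-o1,rcond=None)[0]
    A=o1+s[0]*d1;B=o2+s[1]*d2
    return (A+B)/2,np.linalg.norm(A-B)
E
python3 - <<'E'
from h import *
for n in('side','top'):
    im=optics.capture(n); cv2.imwrite(f'pics/{n}0.png',im)
    print(n,optics.get_calibration(n))
    for q in['box','recess','lock','module_grip','module_foot','key_grip','key_collar','stand','vee_block','collet','tape']:
        print(q,[(np.round(d['position'],1).tolist(),round(d['score'],2)) for d in optics.landmark_of(n,q)][:4])
print(observe(),r.grip_point_offset)
E
```

```text
side {'fov_y': 46.48523502074482, 'cx': 254.014279662496, 'cy': 186.58334334451388, 'R': array([[-0.98996058, -0.14068064,  0.01367486],
       [-0.08706974,  0.53075644, -0.84304001],
       [ 0.11134138, -0.83576705, -0.53767698]]), 't': array([0.58834704, 0.10483025, 1.29611068])}
box [([274.8, 198.7], 0.8)]
recess [([270.0, 196.8], 0.95)]
lock [([277.1, 180.0], 0.61)]
module_grip []
module_foot []
key_grip [([292.7, 256.3], 0.55), ([260.2, 253.3], 0.42)]
key_collar [([263.6, 262.4], 0.64), ([295.8, 269.4], 0.52)]
stand [([294.4, 275.3], 0.78), ([302.6, 157.8], 0.42)]
vee_block [([198.9, 278.4], 0.74)]
collet [([213.9, 246.5], 0.73)]
tape [([222.1, 182.6], 0.73)]
top {'fov_y': 53.02262140240274, 'cx': 251.2799956963938, 'cy': 191.29467703639847, 'R': array([[ 0.00519502, -0.9999771 ,  0.00433639],
       [-0.98187562, -0.00592246, -0.18943385],
       [ 0.18945519, -0.00327368, -0.98188391]]), 't': array([-0.01408102,  0.59047942,  1.03407865])}
box [([254.7, 214.2], 0.8), ([137.2, 241.5], 0.63)]
recess [([238.9, 209.5], 0.6)]
lock [([272.5, 209.2], 0.93)]
module_grip [([353.1, 23
[... 321 characters left out ...]
0.7, 159.5], 0.61)]
{'t': 1.2, 'qpos': array([ 1.16598435e+00,  2.59998324e-01, -1.38056924e-01,  1.17269810e+00,
        4.97822974e-06,  1.57080325e+00]), 'joint_velocities': array([-0.00174055,  0.00095044,  0.00015648,  0.00023521,  0.00044846,
       -0.00094242]), 'joint_efforts': array([-5.17217341e-04, -4.05623639e+01,  2.54236400e+01,  1.35503517e-03,
        6.43099474e-05,  8.74423392e-06]), 'ee_pos': array([0.20677338, 0.48258165, 0.23132153]), 'tcp_rot': array([ 0.14216503,  0.6926699 , -0.14213456,  0.69267256]), 'contact_force': array([ 0.17460427, -0.20534848, -0.17206028]), 'wrist_torque': array([-0.01701718, -0.01832759,  0.051314  ]), 'opening': 0.08556759793026135} 0.0187
```

View pics/side0.png

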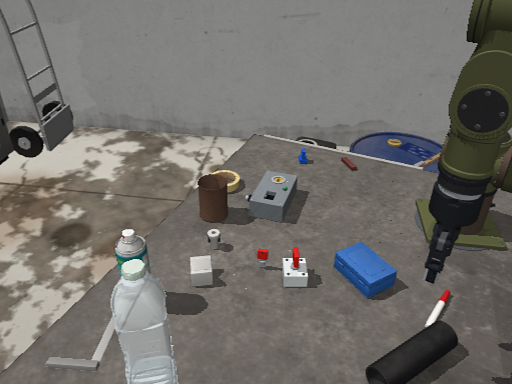

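View pics/top0.png

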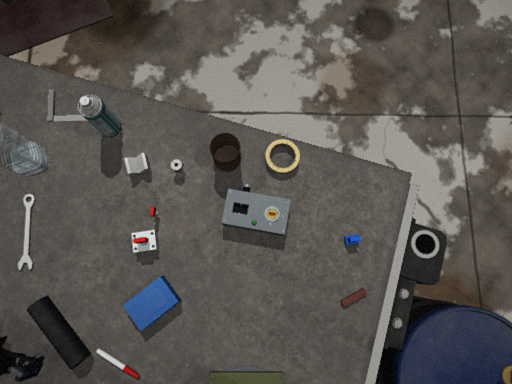

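```bash
python3 - <<'E'
from h import *
t=cv2.imread('pics/top0.png');s=cv2.imread('pics/side0.png')
def c(im,u,v,w=36,k=7): return cv2.resize(im[v-w:v+w,u-w:u+w],(280,280),interpolation=cv2.INTER_CUBIC)
cv2.imwrite('pics/c0.png',np.vstack([np.hstack([c(t,143,225),c(t,256,212,),c(t,352,240,20)]),np.hstack([c(s,280,262),c(s,275,195),c(s,303,157,20)])])[:,:])
print(proj('side',observe()['ee_pos']),proj('top',observe()['ee_pos']))
for nm,a,b in[('lock',(277.1,180),(272.5,209.2)),('recess',(270,196.8),(238.9,209.5)),('kg',(292.7,256.3),(136.8,244.5)),('kc',(295.8,269.4),(142.4,241)),('kg2',(260.2,253.3),(151.3,210.3))]:
    print(nm,tri(a,b),atz('top',b,.055),atz('side',a,.055))
print(atz('top',(353.1,238.2),.036),atz('top',(352.5,236.6),0))
E
```

```text
[434.1623786  270.15303304] [ 25.87657969 346.60390926]
lock (array([ 0.53662594, -0.07093982,  0.04955454]), np.float64(0.00805571506325403)) [ 0.53990347 -0.07072372  0.055     ] [ 0.53193436 -0.06108817  0.055     ]
recess (array([0.54193179, 0.02397097, 0.04735359]), np.float64(0.004607870802487588)) [0.5385019  0.02375764 0.055     ] [0.54323958 0.03485226 0.055     ]
kg (array([0.44936713, 0.30016167, 0.06923462]), np.float64(0.02143242883655393)) [0.43937572 0.30440903 0.055     ] [0.46033612 0.28305469 0.055     ]
kc (array([0.45045776, 0.29728987, 0.02701011]), np.float64(0.0005956193109811918)) [0.44905605 0.28953568 0.055     ] [0.45005219 0.32765287 0.055     ]
kg2 (array([0.53857147, 0.27246686, 0.04415863]), np.float64(0.004440215869312922)) [0.53480424 0.26961014 0.055     ] [0.5394258  0.28449603 0.055     ]
[ 0.46131405 -0.29911321  0.036     ] [ 4.68506747e-01 -3.07198457e-01  2.22044605e-16]
```

View pics/c0.png

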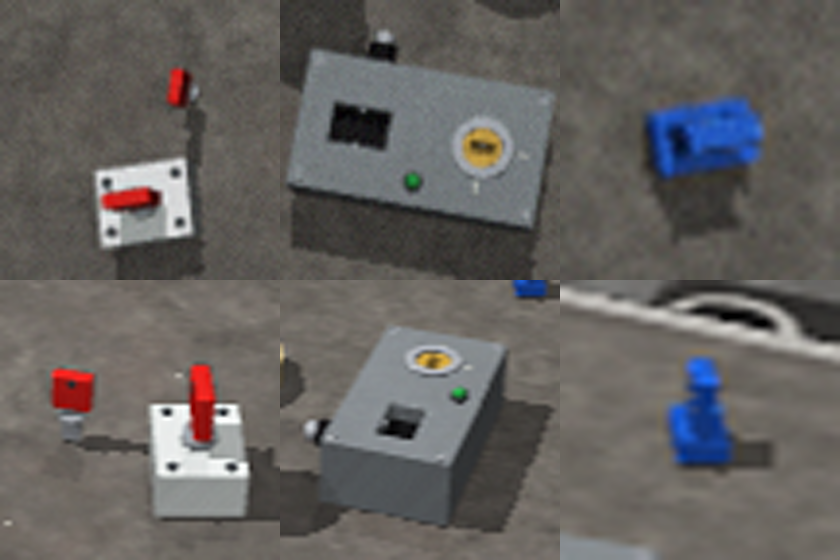

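```bash
cat > fit.py <<'E'
from h import *
from scipy.optimize import minimize
def boxc(x0,x1,y0,y1,z0,z1): return np.array([[x,y,z] for x in(x0,x1) for y in(y0,y1) for z in(z0,z1)],float)
def cb(w,l,z0,z1): return boxc(-w/2,w/2,-l/2,l/2,z0,z1)
def cyl(d,z0,z1): 
    a=np.linspace(0,2*np.pi,24,endpoint=False); return np.array([[d/2*np.cos(q),d/2*np.sin(q),z] for q in a for z in(z0,z1)])
SH={'box':[cb(.1,.18,0,.055)],
'module_grip':[cb(.026,.040,0,.014),cb(.012,.030,.014,.044)],
'stand':[cb(.055,.065,0,.034)],
'key_grip':[cb(.012,.034,.046,.082)]}
K=8
def render(n,parts,p,c0,sz,off=(0,0)):
    f,cx,cy,R,t=cal(n); c,s=np.cos(p[2]),np.sin(p[2]); M=np.zeros((sz*K,sz*K),np.uint8)
    for P in parts:
        X=np.c_[c*P[:,0]-s*P[:,1]+p[0],s*P[:,0]+c*P[:,1]+p[1],P[:,2]+(p[3] if len(p)>3 else 0)]
        q=X@R.T+t; u=cx+f*q[:,0]/q[:,2]+off[0]; v=cy+f*q[:,1]/q[:,2]+off[1]
        h=cv2.convexHull(((np.c_[u,v]-c0+.5)*K).astype(np.float32))
        cv2.fillConvexPoly(M,np.round(h*16).astype(np.int32),255,shift=4)
    return cv2.resize(M,(sz,sz),interpolation=cv2.INTER_AREA)/255.
def fit(parts,masks,x0,offs=None,verbose=1,sc=(.004,.004,.08)):
    # masks: dict cam->(c0,sz,float mask)
    def cost(p):
        return sum(((render(n,parts,p,c0,sz,(offs or {}).get(n,(0,0)))-m)**2).sum() for n,(c0,sz,m) in masks.items())
    x0=np.array(x0,float);best=None
    for rep in range(3):
        sim=np.vstack([x0]+[x0+np.eye(len(x0))[i]*sc[i] for i in range(len(x0))])
        rr=minimize(cost,x0,method='Nelder-Mead',options=dict(initial_simplex=sim,xatol=1e-5,fatol=1e-3)); x0=rr.x
    return rr.x,rr.fun
def crop(n,im,u,v,sz): 
    c0=np.array([int(u-sz/2),int(v-sz/2)]); return c0,im[c0[1]:c0[1]+sz,c0[0]:c0[0]+sz]
E
python3 - <<'E'
from fit import *
import pickle
out={}
for n in('side','top'):
    im=optics.capture(n); out[n]=im
    for q in['box','module_grip','stand','key_grip']:
        L=optics.cut_out(n,q); out[n,q]=L
        print(n,q,[(np.round(d['extent']).tolist(),round(d['score'],2),int(d['region'].sum())) for d in L])
pickle.dump(out,open('m.pkl','wb'))
E
```

```text
side box [([272.0, 195.0, 52.0, 51.0], 0.78, 1828)]
side module_grip [([294.0, 260.0, 10.0, 24.0], 0.66, 148)]
side stand [([296.0, 272.0, 22.0, 32.0], 0.62, 682)]
side key_grip [([293.0, 258.0, 11.0, 26.0], 0.52, 169)]
top box [([257.0, 211.0, 66.0, 48.0], 0.58, 2402)]
top module_grip [([353.0, 241.0, 14.0, 13.0], 0.44, 133)]
top stand [([145.0, 241.0, 27.0, 21.0], 0.97, 472)]
top key_grip [([153.0, 212.0, 11.0, 13.0], 0.55, 63)]
```

```bash
python3 - <<'E'
from fit import *
import pickle
o=pickle.load(open('m.pkl','rb'))
def soft(im,f,lo,hi): return np.clip((f(im.astype(float))-lo)/(hi-lo),0,1)
blue=lambda i:i[...,0]-i[...,2]; red=lambda i:i[...,2]-i[...,0]
def go(name,cs,fn,lo,hi,x0,sz):
    m={}
    for n,(u,v) in cs.items():
        c0,c=crop(n,o[n],u,v,sz); m[n]=(c0,sz,soft(c,fn,lo,hi))
    for k in [list(m),['top'],['side']]:
        p,f=fit(SH[name],{n:m[n] for n in k},x0); print(name,k,np.round(p,4),round(f,2))
    return p
go('module_grip',dict(side=(303,157),top=(352,240)),blue,10,60,[.462,-.30,.2],30)
go('key_grip',dict(side=(294,258),top=(140,240)),red,20,100,[.45,.298,.2],30)
for q,cs,x0,sz in[('box',dict(side=(272,195),top=(257,211)),[.54,-.025,.1],90),('stand',dict(side=(296,272),top=(145,241)),[.45,.298,.1],44)]:
    m={}
    for n,(u,v) in cs.items():
        c0,c=crop(n,o[n,q][0]['region'].astype(float),u,v,sz); m[n]=(c0,sz,c)
    for k in [list(m),['top'],['side']]:
        p,f=fit(SH[q],{n:m[n] for n in k},x0); print(q,k,np.round(p,4),round(f,2))
E
```

```text
module_grip ['side', 'top'] [ 0.4618 -0.3029  0.1853] 12.67
module_grip ['top'] [ 0.4609 -0.303   0.1606] 2.46
module_grip ['side'] [ 0.4631 -0.3015  0.1921] 3.99
key_grip ['side', 'top'] [0.4536 0.296  0.1125] 30.35
key_grip ['top'] [0.4524 0.2962 0.0659] 18.0
key_grip ['side'] [0.4538 0.2959 0.1111] 9.22
box ['side', 'top'] [ 0.5355 -0.0234 -0.1752] 145.36Traceback (most recent call last):
  File "<stdin>", line 20, in <module>
  File "fit.py", line 27, in fit
    rr=minimize(cost,x0,method='Nelder-Mead',options=dict(initial_simplex=sim,xatol=1e-5,fatol=1e-3)); x0=rr.x
    res = _minimize_neldermead(fun, x0, args, callback, bounds=bounds,
                               **options)
    fxcc = func(xcc)
    fx = function(np.copy(x), *(wrapper_args + args))
  File "fit.py", line 23, in cost
    return sum(((render(n,parts,p,c0,sz,(offs or {}).get(n,(0,0)))-m)**2).sum() for n,(c0,sz,m) in masks.items())
  File "fit.py", line 23, in <genexpr>
    return sum(((render(n,parts,p,c0,sz,(offs or {}).get(n,(0,0)))-m)**2).sum() for n,(c0,sz,m) in masks.items())
                 ~~~~~~^^^^^^^^^^^^^^^^^^^^^^^^^^^^^^^^^^^^^^^^^^^
  File "fit.py", line 13, in render
    f,cx,cy,R,t=cal(n); c,s=np.cos(p[2]),np.sin(p[2]); M=np.zeros((sz*K,sz*K),np.uint8)
                ~~~^^^
  File "h.py", line 4, in cal
    c=optics.get_calibration(n); f=192/np.tan(np.radians(c['fov_y'])/2)
ValueError: time passes only in moves, steps and waits
```

```bash
python3 - <<'E'
s=open('h.py').read()
s=s.replace("def cal(n):\n","_C={}\ndef cal(n):\n    if n not in _C: _C[n]=_cal(n)\n    return _C[n]\ndef _cal(n):\n")
open('h.py','w').write(s)
E
cat > edge.py <<'E'
from fit import *
from scipy.optimize import least_squares
from scipy.ndimage import map_coordinates
def P(n,p,X):
    f,cx,cy,R,t=cal(n); c,s=np.cos(p[2]),np.sin(p[2]); X=np.atleast_2d(X)
    W=np.c_[c*X[:,0]-s*X[:,1]+p[0],s*X[:,0]+c*X[:,1]+p[1],X[:,2]]
    q=W@R.T+t; return np.c_[cx+f*q[:,0]/q[:,2],cy+f*q[:,1]/q[:,2]]
def edgefit(imgs,segs,p,rng=4,iters=6,N=25,verbose=0,sign=True):
    # segs: list of (cam,A,B,(inside dir local)) object segs
    p=np.array(p,float)
    for it in range(iters):
        pts=[];
        for n,A,B in segs:
            g=cv2.GaussianBlur(imgs[n].astype(np.float32),(0,0),.6)
            for a in np.linspace(.12,.88,N):
                X=np.array(A)*(1-a)+np.array(B)*a
                u=P(n,p,X)[0]; d=P(n,p,B)[0]-P(n,p,A)[0]; nn=np.array([-d[1],d[0]])/np.linalg.norm(d)
                ss=np.arange(-rng,rng+.01,.2)
                prof=np.stack([map_coordinates(g[...,k],[u[1]+ss*nn[1],u[0]+ss*nn[0]],order=1) for k in range(3)],1)
                gr=np.abs(np.gradient(prof,axis=0)).sum(1); gr=np.where(gr>.5*gr.max(),gr,0)
                k=gr.argmax(); w=slice(max(0,k-5),k+6); off=(gr[w]*ss[w]).sum()/gr[w].sum()
                pts.append((n,X,u+off*nn,nn))
        def res(q): return np.array([(P(n,q,X)[0]-u)@nn for n,X,u,nn in pts])
        rr=least_squares(res,p,loss='soft_l1',f_scale=.3,x_scale=[.01,.01,.1]); p=rr.x; 
        rng=max(1.6,rng*.75)
    e=res(p).reshape(-1,N)
    return p,np.median(e,1)
E
python3 - <<'E'
from edge import *
import pickle
o=pickle.load(open('m.pkl','rb'))
im={n:o[n] for n in('side','top')}
def top(w,l,z): 
    c=[(-w/2,-l/2,z),(w/2,-l/2,z),(w/2,l/2,z),(-w/2,l/2,z)]; return [(c[i],c[(i+1)%4]) for i in range(4)]
for nm,w,l,z,p0 in[('box',.1,.18,.055,[.5355,-.0234,-.1752]),('stand',.055,.065,.034,[.452,.296,.1])]:
  for cams in(['top'],['side'],['top','side']):
    p,e=edgefit(im,[(n,a,b) for n in cams for a,b in top(w,l,z)],p0); print(nm,cams,np.round(p,4),np.round(e,2))
  for n in cams:
    i=cv2.resize(im[n],None,fx=6,fy=6,interpolation=cv2.INTER_CUBIC)
    for a,b in top(w,l,z)+( [((-.0142,.0662,z),(.0142,.0662,z)),((-.0142,.0238,z),(.0142,.0238,z)),((0,-.0675,.058),(0,-.0225,.058)),((-.0225,-.045,.058),(.0225,-.045,.058))] if nm=='box' else []):
        A,B=[tuple(np.int32(np.round((P(n,p,x)[0]+.5)*6-.5))) for x in(a,b)]
        cv2.line(i,A,B,(0,255,0),1)
    c=np.int32(P(n,p,(0,0,z))[0]*6); cv2.imwrite(f'pics/e_{nm}_{n}.png',i[max(0,c[1]-200):c[1]+200,c[0]-230:c[0]+230])
E
python3 -c "
import cv2,numpy as np
a=[cv2.resize(cv2.imread(f'pics/e_{o}_{n}.png'),(400,300)) for o in('box','stand') for n in('top','side')]
cv2.imwrite('pics/e.png',np.vstack([np.hstack(a[:2]),np.hstack(a[2:])]))"
```

```text
box ['top'] [ 0.5352 -0.0237 -0.1725] [ 0.09 -0.03  0.05 -0.02]
box ['side'] [ 0.5373 -0.0197 -0.1712] [ 0.05 -0.02  0.06 -0.06]
box ['top', 'side'] [ 0.5359 -0.0232 -0.172 ] [-0.13  0.14  0.2  -0.23  0.68 -0.26 -0.72  0.24]
stand ['top'] [0.4513 0.2923 0.1527] [-0.09 -0.12 -0.34 -0.11]
stand ['side'] [0.454  0.2955 0.1496] [-0.01 -0.23 -0.09 -0.29]
stand ['top', 'side'] [0.453  0.2931 0.155 ] [-0.28  0.5   0.01 -0.76  0.59 -0.76 -0.87  0.27]
```

View pics/e.png

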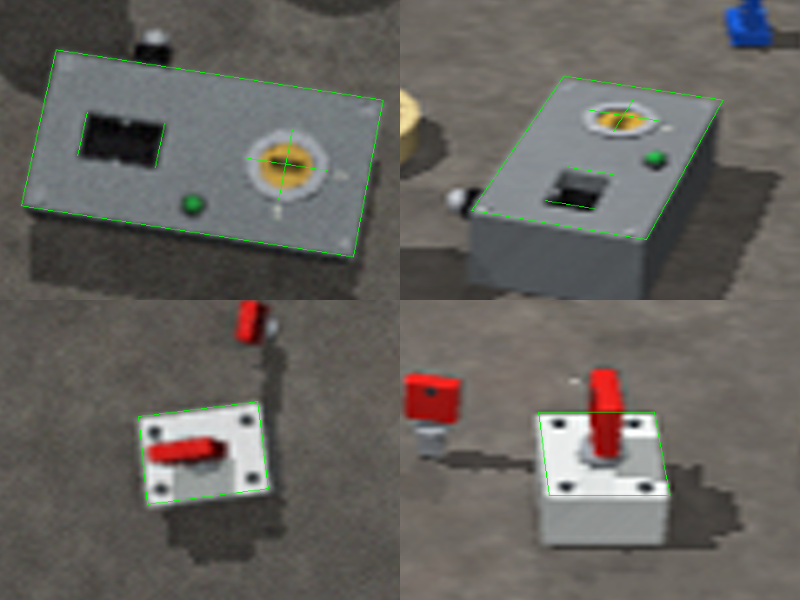

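```bash
cat >> h.py <<'E'
from scipy.spatial.transform import Rotation as Rn
def tool():
    s=observe(); M=Rn.from_quat(s['tcp_rot']).as_matrix(); return s,np.array(s['ee_pos']),M
def plan(target,yaw_jaw=None):
    s,p,M=tool(); print('t',round(s['t'],2),'p',np.round(p,4),'F',np.round(s['contact_force'],2),'T',np.round(s['wrist_torque'],3),'open',round(s['opening'],4),'q',np.round(s['qpos'],3))
    print('axes x',np.round(M[:,0],4),'y',np.round(M[:,1],4),'z',np.round(M[:,2],4))
    yaw=np.arctan2(M[1,1],M[0,1]); print('jaw yaw',round(yaw,4))
    if target is not None: print('shift mm tool', np.round(M.T@(np.array(target)-p)*1000,2),'world',np.round((np.array(target)-p)*1000,2))
    if yaw_jaw is not None:
        d=yaw-yaw_jaw; print('twist needed', round(d,4), 'alt', round(d+np.pi,4),round(d-np.pi,4))
E
python3 -c "
from h import *
plan([.462,-.302,.2],.18)"
```

```text
t 1.7 p [0.2067 0.4826 0.2313] F [ 0.92  0.2  -0.47] T [-0.048 -0.018  0.021] open 0.0855 q [ 1.166  0.26  -0.138  1.173  0.     1.571]
axes x [-0. -0. -1.] y [ 0.3938  0.9192 -0.    ] z [ 0.9192 -0.3938 -0.    ]
jaw yaw 1.166
shift mm tool [  31.3  -620.64  543.6 ] world [ 255.26 -784.56  -31.3 ]
twist needed 0.986 alt 4.1276 -2.1556
```

Request:
step_arm --pt "0 -36.5 32 0" --pt "0 -36.5 32 0" --pt "0 -36.5 32 0" --pt "0 -36.5 32 0" --pt "0 -36.5 32 0" --pt "0 -36.5 32 0" --pt "0 -36.5 32 0" --pt "0 -36.5 32 0" --pt "0 -36.5 32 0" --pt "0 -36.5 32 0" --pt "0 -36.5 32 0" --pt "0 -36.5 32 0" --pt "0 -36.5 32 0" --pt "0 -36.5 32 0" --pt "0 -36.5 32 0" --pt "0 -36.5 32 0" --pt "0 -36.5 32 0" --grip 1

```text
t: 3.4
ee_pos: [0.4627, -0.3042, 0.2313]
tcp_rot: [0.142, 0.692, -0.142, 0.693]
contact_force: [1.8, -0.5, 0.4]
opening: 0.0858
```

Request:
step_arm --pt "0 0 0 0.14" --pt "0 0 0 0.14" --pt "0 0 0 0.14" --pt "0 0 0 0.14" --pt "0 0 0 0.14" --pt "0 0 0 0.14" --pt "0 0 0 0.146" --pt "0 0 0 0"

```text
t: 4.2
ee_pos: [0.4624, -0.302, 0.2313]
tcp_rot: [0.453, 0.543, -0.453, 0.543]
contact_force: [-0.3, 0.3, 0.2]
opening: 0.0854
```

```bash
python3 - <<'E'
from h import *
plan([.462,-.302,.12],.18)
for n in('side','top'): cv2.imwrite(f'pics/{n}1.png',optics.capture(n))
t=cv2.imread('pics/top1.png');s=cv2.imread('pics/side1.png')
c=lambda im,u,v,w: cv2.resize(im[v-w:v+w,u-w:u+w],(390,390),interpolation=cv2.INTER_CUBIC)
cv2.imwrite('pics/c1.png',np.hstack([c(t,352,240,50),c(s,303,140,60)]))
E
```

```text
t 4.2 p [ 0.4624 -0.302   0.2313] F [-0.33  0.26  0.23] T [ 0.033 -0.041 -0.005] open 0.0854 q [-0.579  0.307 -0.072  1.192  0.     0.812]
axes x [-0.  0. -1.] y [ 0.9838  0.1793 -0.    ] z [ 0.1793 -0.9838 -0.    ]
jaw yaw 0.1803
shift mm tool [ 1.1129e+02 -4.2000e-01 -1.1000e-01] world [-4.3000e-01  3.0000e-02 -1.1129e+02]
twist needed 0.0003 alt 3.1419 -3.1413
```

View pics/c1.png

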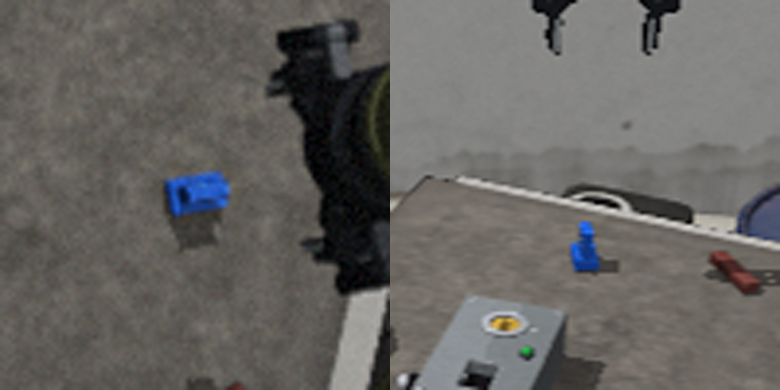

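```bash
python3 - <<'E'
from h import *
s,p,M=tool()
for n in('side','top'):
  print(n,[proj(n,p+M[:,1]*k*.0428-M[:,0]*.013) for k in(-1,0,1)])
E
```

```text
side [array([320.64130955,  94.72377265]), array([307.7087671 ,  94.75266342]), array([294.74408339,  94.78162599])]
top [array([382.8199966 , 249.95016977]), array([378.33560481, 231.38546209]), array([373.93124129, 213.15205943])]
```

Request:
step_arm --pt "40 0 0 0" --pt "40 0 0 0" --pt "40 0 0 0" --pt "40 0 0 0" --pt "25 0 0 0" --pt "18 0 0 0" --pt "10 0 0 0" --pt "0 0 0 0"

```text
t: 5.1
ee_pos: [0.4616, -0.3015, 0.0171]
tcp_rot: [0.453, 0.544, -0.453, 0.542]
contact_force: [0.5, -0.5, 0.4]
opening: 0.0854
```

Request:
step_arm --pt "0 0 0 0" --pt "0 0 0 0" --pt "0 0 0 0" --pt "0 0 0 0" --pt "0 0 0 0" --pt "0 0 0 0" --pt "0 0 0 0" --pt "0 0 0 0" --pt "0 0 0 0" --pt "0 0 0 0" --grip -1 --squeeze 50

```text
t: 6.1
ee_pos: [0.4628, -0.3022, 0.0188]
tcp_rot: [0.453, 0.543, -0.453, 0.543]
contact_force: [-0.4, -0.5, 5.4]
opening: 0.0112
```

```bash
python3 - <<'E'
from h import *
plan([.462,-.302,.12],.18)
for n in('side','top'): cv2.imwrite(f'pics/{n}2.png',optics.capture(n))
t=cv2.imread('pics/top2.png');s=cv2.imread('pics/side2.png')
c=lambda im,u,v,w: cv2.resize(im[v-w:v+w,u-w:u+w],(390,390),interpolation=cv2.INTER_CUBIC)
cv2.imwrite('pics/c2.png',np.hstack([c(t,352,240,30),c(s,303,150,30)]))
E
```

```text
t 6.1 p [ 0.4628 -0.3022  0.0188] F [-0.43 -0.53  5.41] T [0.082 0.062 0.017] open 0.0112 q [-0.579  0.48  -0.408  0.682 -0.     0.812]
axes x [ 7.e-04 -5.e-04 -1.e+00] y [9.838e-01 1.791e-01 6.000e-04] z [ 1.791e-01 -9.838e-01  6.000e-04]
jaw yaw 0.18
shift mm tool [-101.16   -0.64   -0.3 ] world [ -0.76   0.23 101.16]
twist needed 0.0 alt 3.1416 -3.1415
```

View pics/c2.png

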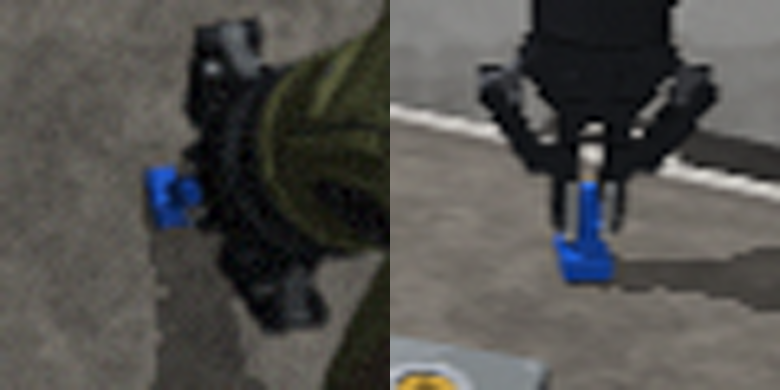

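Request:
step_arm --pt "-5 0 0 0" --pt "-15 0 0 0" --pt "-30 0 0 0" --pt "-40 0 0 0" --pt "-30 0 0 0" --pt "0 17.2 -38 0" --pt "0 17.2 -38 0" --pt "0 17.2 -38 0" --pt "0 17.2 -38 0" --pt "0 17.2 -38 0" --pt "0 17.2 -38 0" --pt "0 17.2 -38 0" --pt "0 17.2 -38 0" --pt "0 0 0 0.12" --pt "0 0 0 0.12" --pt "0 0 0 0.112" --pt "0 0 0 0" --pt "0 0 0 0"

```text
t: 8.0
ee_pos: [0.543, 0.0217, 0.138]
tcp_rot: [-0.54, -0.456, 0.541, -0.456]
contact_force: [0.4, -0.2, -1.0]
opening: 0.0107
```

```bash
python3 - <<'E'
from h import *
plan([.5436,.0211,.11],-.172)
for n in('side','top'): cv2.imwrite(f'pics/{n}3.png',optics.capture(n))
t=cv2.imread('pics/top3.png');s=cv2.imread('pics/side3.png')
a=[proj(n,observe()['ee_pos']).astype(int) for n in('top','side')]
c=lambda im,u,v,w: cv2.resize(im[v-w:v+w,u-w:u+w],(390,390),interpolation=cv2.INTER_CUBIC)
cv2.imwrite('pics/c3.png',np.hstack([c(t,*a[0],40),c(s,*a[1],40)]));print(a)
E
```

```text
t 8.0 p [0.543  0.0217 0.138 ] F [ 0.42 -0.24 -1.  ] T [-0.054  0.024  0.042] open 0.0107 q [ 0.04   0.348 -0.265  0.959 -0.     1.78 ]
axes x [-8.e-04 -1.e-04 -1.e+00] y [ 9.856e-01 -1.689e-01 -8.000e-04] z [-1.689e-01 -9.856e-01  2.000e-04]
jaw yaw -0.1697
shift mm tool [28.01  0.7   0.44] world [  0.59  -0.55 -28.01]
twist needed 0.0023 alt 3.1439 -3.1393
[array([238, 203]), array([271, 169])]
```

View pics/c3.png

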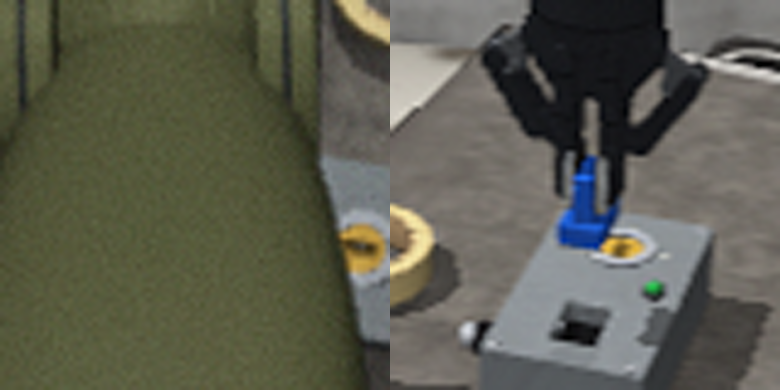

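Request:
step_arm --pt "20 0 0 0" --pt "20 0 0 0" --pt "10 0 0 0" --pt "5 0 0 0" --pt "0 0 0 0" --pt "0 0 0 0"

```text
t: 8.7
ee_pos: [0.544, 0.0217, 0.0839]
tcp_rot: [0.541, 0.455, -0.541, 0.455]
contact_force: [-0.7, 0.0, -0.8]
opening: 0.011
```

```bash
cat > meas.py <<'E'
from edge import *
def soft(im,f,lo,hi): return np.clip((f(im.astype(float))-lo)/(hi-lo),0,1)
blue=lambda i:i[...,0]-i[...,2]; red=lambda i:i[...,2]-i[...,0]
E
python3 - <<'E'
from meas import *
P4=[]
for k in range(4): plan(None) if k==0 else 0; P4.append(observe()['ee_pos'])
im=optics.capture('side'); cv2.imwrite('pics/side4.png',im)
s,p,M=tool(); print(p)
u=P('side',[p[0],p[1],-.172],[0,0,p[2]-.005])[0]; sz=32
c0,c=crop('side',im,u[0],u[1],sz)
m=soft(c,blue,10,60)
# only body (visible wholly): mask rows for rib obscured -> weight by fitting body only on lower region
for yaw in(-.172,):
  for dz in(.017,.0188):
    zf=p[2]-dz
    full=[cb(.026,.040,zf,zf+.014),cb(.012,.030,zf+.014,zf+.044)]
    v=P('side',[p[0],p[1],yaw],[0,0,zf+.018])[0][1]-c0[1]; v=int(v)
    def cost(q):
        R_=render('side',full,[q[0],q[1],yaw],c0,sz); return ((R_-m)[v:]**2).sum()
    rr=minimize(cost,[p[0],p[1]],method='Nelder-Mead',options=dict(initial_simplex=[[p[0],p[1]],[p[0]+.003,p[1]],[p[0],p[1]+.003]],xatol=1e-5)); print(dz,rr.x,rr.fun)
a=.045; 
for b in([.5373,-.0197,-.172],[.5352,-.0237,-.172]): print('recess',P and (b[0]+a*np.sin(.172),b[1]+a*np.cos(.172)))
q=[rr.x[0],rr.x[1]]
R_=render('side',full,[*q,yaw],c0,sz)
cv2.imwrite('pics/c4.png',cv2.resize(np.hstack([c,cv2.cvtColor((m*255).astype(np.uint8),8),cv2.cvtColor((R_*255).astype(np.uint8),8)]),None,fx=8,fy=8,interpolation=cv2.INTER_NEAREST))
E
```

```text
t 8.7 p [0.544  0.0217 0.0839] F [-0.67  0.02 -0.81] T [-0.022 -0.001 -0.093] open 0.011 q [ 0.04   0.396 -0.347  0.827 -0.     1.782]
axes x [ 0.0011  0.     -1.    ] y [ 0.9853 -0.171   0.001 ] z [-1.710e-01 -9.853e-01 -2.000e-04]
jaw yaw -0.1719
[0.54415918 0.02170772 0.08411327]
0.017 [0.54492231 0.02686371] 16.830767704728952
0.0188 [0.54500445 0.02331147] 12.712858900422916
recess (np.float64(0.5450018930514953), np.float64(0.024635999407065682))
recess (np.float64(0.5429018930514953), np.float64(0.020635999407065682))
```

View pics/c4.png

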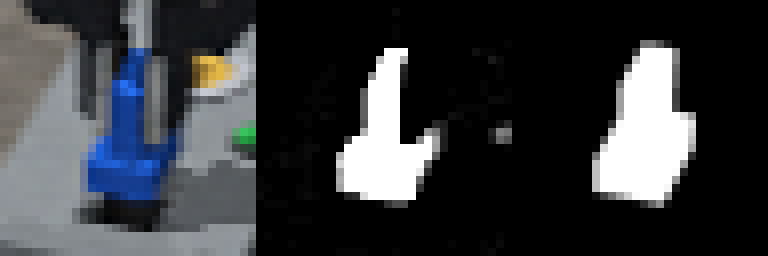

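Request:
step_arm --pt "0 0 -1 0" --pt "4 0 0 0" --pt "3 0 0 0" --pt "1 0 0 0" --pt "1 0 0 0" --pt "0 0 0 0"

```text
t: 9.35
ee_pos: [0.5434, 0.0227, 0.0741]
tcp_rot: [-0.541, -0.455, 0.541, -0.455]
contact_force: [0.2, -0.6, -1.4]
opening: 0.0112
```

Request:
step_arm --pt "1 0 0 0" --pt "1 0 0 0" --pt "0 0 0 0"

```text
t: 9.65
ee_pos: [0.5436, 0.0226, 0.0722]
tcp_rot: [-0.541, -0.455, 0.541, -0.455]
contact_force: [0.5, -0.1, -1.1]
opening: 0.0115
```

Request:
step_arm --pt "1 0 0 0" --pt "0 0 0 0"

```text
t: 9.85
ee_pos: [0.5438, 0.0224, 0.0714]
tcp_rot: [0.541, 0.455, -0.541, 0.455]
contact_force: [0.5, -0.9, -0.3]
opening: 0.0108
```

Request:
step_arm --pt "1 0 0 0" --pt "0 0 0 0"

```text
t: 10.05
ee_pos: [0.5438, 0.0223, 0.0704]
tcp_rot: [-0.541, -0.455, 0.541, -0.456]
contact_force: [0.7, -2.4, 0.7]
opening: 0.0108
```

Request:
step_arm --pt "1 0 0 0" --pt "0 0 0 0"

```text
t: 10.25
ee_pos: [0.5439, 0.0223, 0.0695]
tcp_rot: [-0.541, -0.455, 0.541, -0.456]
contact_force: [0.5, -2.2, 2.6]
opening: 0.0109
```

Request:
step_arm --pt "1 0 0 0" --pt "0 0 0 0"

```text
t: 10.45
ee_pos: [0.5444, 0.0222, 0.0688]
tcp_rot: [0.541, 0.454, -0.541, 0.456]
contact_force: [1.1, -3.5, 3.5]
opening: 0.0111
```

Request:
step_arm --pt "0 0 0.7 0" --pt "1 0 0 0" --pt "0 0 0 0"

```text
t: 10.75
ee_pos: [0.5447, 0.0221, 0.068]
tcp_rot: [0.542, 0.455, -0.54, 0.456]
contact_force: [2.6, -1.8, 4.5]
opening: 0.0115
```

Request:
step_arm --pt "1 0 0 0" --pt "0 0 0 0"

```text
t: 10.95
ee_pos: [0.5448, 0.022, 0.0672]
tcp_rot: [0.542, 0.455, -0.54, 0.456]
contact_force: [1.7, -1.8, 5.9]
opening: 0.0108
```

Request:
step_arm --pt "1 0 0 0" --pt "0 0 0 0"

```text
t: 11.15
ee_pos: [0.5448, 0.0221, 0.0663]
tcp_rot: [0.542, 0.455, -0.54, 0.456]
contact_force: [2.0, -3.0, 6.1]
opening: 0.011
```

Request:
step_arm --pt "0 0.6 0.5 0" --pt "1 0 0 0" --pt "1 0 0 0" --pt "0 0 0 0"

```text
t: 11.55
ee_pos: [0.5448, 0.022, 0.0636]
tcp_rot: [0.542, 0.455, -0.54, 0.455]
contact_force: [2.4, -1.5, 1.8]
opening: 0.0108
```

Request:
step_arm --pt "1 0 0 0" --pt "1 0 0 0" --pt "0 0 0 0"

```text
t: 11.85
ee_pos: [0.5447, 0.0218, 0.0611]
tcp_rot: [0.542, 0.455, -0.54, 0.455]
contact_force: [4.4, 0.3, -0.1]
opening: 0.0114
```

Request:
step_arm --pt "1 0 0 0" --pt "1 0 0 0" --pt "0 0 0 0"

```text
t: 12.15
ee_pos: [0.5447, 0.0217, 0.0598]
tcp_rot: [0.542, 0.455, -0.541, 0.455]
contact_force: [2.9, 1.0, 4.9]
opening: 0.0111
```

Request:
step_arm --pt "1 0 0 0" --pt "1 0 0 0" --pt "0 0 0 0"

```text
t: 12.45
ee_pos: [0.5447, 0.0216, 0.0597]
tcp_rot: [0.542, 0.455, -0.54, 0.456]
contact_force: [-0.8, 1.5, 19.1]
opening: 0.011
```

Request:
step_arm --pt "1 0 0 0" --pt "1 0 0 0" --pt "0 0 0 0"

```text
t: 12.75
ee_pos: [0.5448, 0.0217, 0.0597]
tcp_rot: [0.542, 0.455, -0.54, 0.456]
contact_force: [-5.1, -0.3, 32.2]
opening: 0.0113
```

```bash
python3 - <<'E'
from h import *
plan(None)
s=optics.capture('side'); cv2.imwrite('pics/side5.png',s); u,v=proj('side',[.544,.022,.06]).astype(int)
cv2.imwrite('pics/c5.png',cv2.resize(s[v-35:v+35,u-35:u+35],(560,560),interpolation=cv2.INTER_CUBIC))
E
```

```text
t 12.75 p [0.5448 0.0217 0.0597] F [-5.13 -0.28 32.22] T [ 0.058  1.112 -0.   ] open 0.0113 q [ 3.900e-02  4.210e-01 -3.800e-01  7.660e-01  1.000e-03  1.782e+00]
axes x [ 3.7e-03  7.0e-04 -1.0e+00] y [ 0.9853 -0.171   0.0035] z [-0.171  -0.9853 -0.0013]
jaw yaw -0.1718
```

View pics/c5.png

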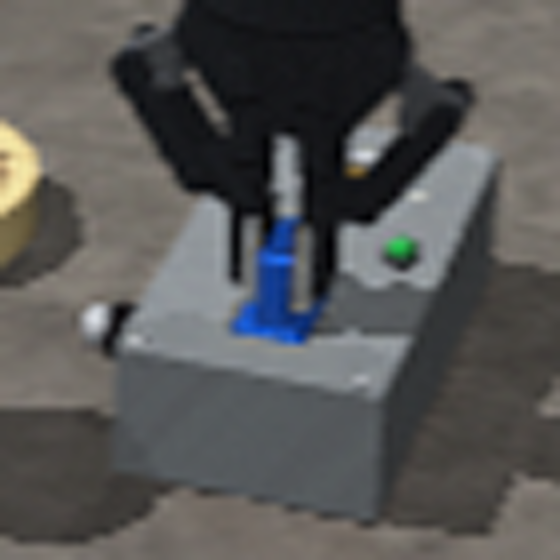

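Request:
step_arm --pt "-2 0 0 0" --pt "-1.5 0 0 0" --pt "0 0 0 0"

```text
t: 13.1
ee_pos: [0.5447, 0.0217, 0.0598]
tcp_rot: [0.542, 0.455, -0.54, 0.456]
contact_force: [2.2, 1.1, 10.8]
opening: 0.0108
```

Request:
step_arm --pt "0 0 0 0" --pt "0 0 0 0" --pt "0 0 0 0" --pt "-2 0 0 0" --pt "-10 0 0 0" --pt "-25 0 0 0" --pt "-40 0 0 0" --pt "-40 0 0 0" --grip 1

```text
t: 13.9
ee_pos: [0.5431, 0.0213, 0.1772]
tcp_rot: [-0.541, -0.456, 0.542, -0.455]
contact_force: [1.4, 0.4, -0.9]
opening: 0.0855
```

```bash
python3 - <<'E'
from h import *
plan([.4541,.2965,.2],.12+np.pi)
s=optics.capture('side'); cv2.imwrite('pics/side6.png',s); u,v=proj('side',[.544,.022,.06]).astype(int)
cv2.imwrite('pics/c6.png',cv2.resize(s[v-35:v+35,u-35:u+35],(560,560),interpolation=cv2.INTER_CUBIC))
E
```

```text
t 13.9 p [0.5431 0.0213 0.1772] F [ 1.38  0.38 -0.9 ] T [ 0.035 -0.082 -0.036] open 0.0855 q [ 0.039  0.321 -0.196  1.056 -0.     1.782]
axes x [-1.5e-03 -1.0e-04 -1.0e+00] y [ 0.9852 -0.1712 -0.0015] z [-1.712e-01 -9.852e-01  4.000e-04]
jaw yaw -0.1721
shift mm tool [ -22.7  -134.85 -255.88] world [-89.01 275.19  22.81]
twist needed -3.4337 alt -0.2921 -6.5753
```

View pics/c6.png

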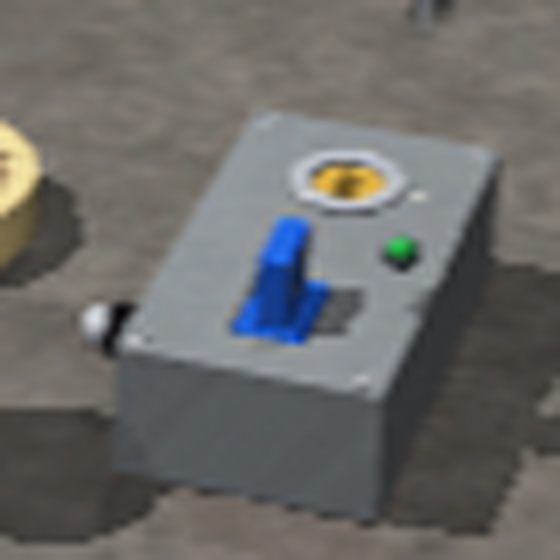

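Request:
step_arm --pt "0 -19.3 -36.5 0" --pt "0 -19.3 -36.5 0" --pt "0 -19.3 -36.5 0" --pt "0 -19.3 -36.5 0" --pt "0 -19.3 -36.5 0" --pt "0 -19.3 -36.5 0" --pt "0 -19.3 -36.5 0" --pt "0 0 0 -0.14" --pt "0 0 0 -0.14" --pt "0 0 0 -0.14" --pt "0 0 0 -0.14" --pt "0 0 0 -0.14" --pt "0 0 0 -0.14" --pt "0 0 0 -0.14" --pt "0 0 0 -0.14" --pt "0 0 0 -0.14" --pt "0 0 0 -0.14" --pt "0 0 0 -0.14"

```text
t: 15.75
ee_pos: [0.4545, 0.2962, 0.1763]
tcp_rot: [0.07, 0.704, -0.069, 0.704]
contact_force: [0.5, -0.3, -0.8]
opening: 0.0855
```

Request:
step_arm --pt "0 0 0 -0.14" --pt "0 0 0 -0.14" --pt "0 0 0 -0.14" --pt "0 0 0 -0.14" --pt "0 0 0 -0.14" --pt "0 0 0 -0.14" --pt "0 0 0 -0.14" --pt "0 0 0 -0.14" --pt "0 0 0 -0.14" --pt "0 0 0 -0.14" --pt "0 0 0 -0.14" --pt "0 0 0 -0.14" --pt "0 0 0 -0.14" --pt "0 0 0 -0.074" --pt "0 0 0 0"

```text
t: 17.25
ee_pos: [0.4545, 0.2962, 0.1763]
tcp_rot: [0.529, -0.469, -0.529, -0.469]
contact_force: [0.4, 0.2, -0.2]
opening: 0.0854
```

```bash
python3 - <<'E'
from meas import *
plan([.4541,.2965,.1],.12+np.pi)
s=optics.capture('side'); t=optics.capture('top'); cv2.imwrite('pics/side7.png',s); cv2.imwrite('pics/top7.png',t)
c=lambda im,u,v,w: cv2.resize(im[v-w:v+w,u-w:u+w],(390,390),interpolation=cv2.INTER_CUBIC)
cv2.imwrite('pics/c7.png',np.hstack([c(t,143,240,40),c(s,294,245,40)]))
# key fit side, with collar-free bow
c0,cc=crop('side',s,294,256,34); m=soft(cc,red,20,100)
for z in(0,):
  p,f=fit(SH['key_grip'],{'side':(c0,34,m)},[.4538,.2959,.12]); print(p,f)
E
```

```text
t 17.25 p [0.4545 0.2962 0.1763] F [ 0.38  0.23 -0.23] T [-0.034  0.016  0.036] open 0.0854 q [ 0.578  0.318 -0.202  1.05   0.    -1.113]
axes x [ 2.e-04  2.e-04 -1.e+00] y [-9.928e-01 -1.198e-01 -3.000e-04] z [-1.198e-01  9.928e-01  2.000e-04]
jaw yaw -3.0215
shift mm tool [76.26  0.41  0.32] world [ -0.43   0.28 -76.26]
twist needed -6.2831 alt -3.1415 -9.4246
[0.45372379 0.29603698 0.13055209] 8.390732831122644
```

View pics/c7.png

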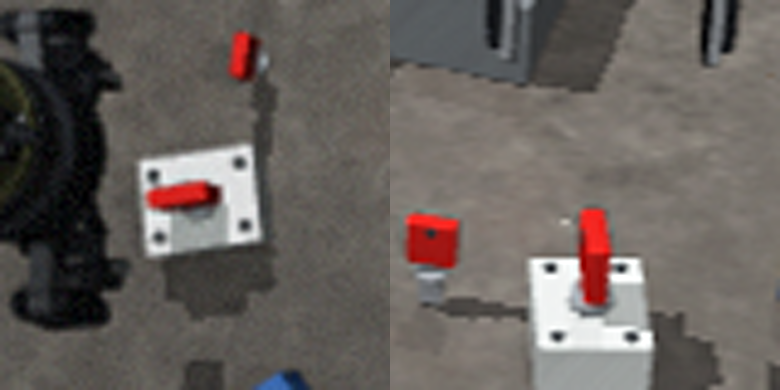

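Request:
step_arm --pt "30 0 0 0" --pt "30 0 0 0" --pt "30 0 0 0" --pt "20 0 0 0" --pt "12 0 0 0" --pt "6 0 0 0" --pt "0 0 0 0"

```text
t: 18.05
ee_pos: [0.4545, 0.2962, 0.0476]
tcp_rot: [-0.529, 0.469, 0.529, 0.469]
contact_force: [-0.3, 0.1, 0.6]
opening: 0.0857
```

Request:
step_arm --pt "0 0 0 0" --pt "0 0 0 0" --pt "0 0 0 0" --pt "0 0 0 0" --pt "0 0 0 0" --pt "0 0 0 0" --pt "0 0 0 0" --pt "0 0 0 0" --pt "0 0 0 0" --pt "0 0 0 0" --grip -1 --squeeze 70

```text
t: 19.05
ee_pos: [0.4548, 0.2964, 0.0482]
tcp_rot: [0.529, -0.469, -0.529, -0.469]
contact_force: [-0.9, -0.6, 5.4]
opening: 0.0109
```

```bash
python3 - <<'E'
from meas import *
plan(None)
s=optics.capture('side'); t=optics.capture('top'); cv2.imwrite('pics/side8.png',s); cv2.imwrite('pics/top8.png',t)
c=lambda im,u,v,w: cv2.resize(im[v-w:v+w,u-w:u+w],(390,390),interpolation=cv2.INTER_CUBIC)
cv2.imwrite('pics/c8.png',np.hstack([c(t,143,240,40),c(s,294,255,25)]))
E
```

```text
t 19.05 p [0.4548 0.2964 0.0482] F [-0.93 -0.6   5.36] T [-0.078  0.186  0.007] open 0.0109 q [ 0.578  0.432 -0.398  0.74   0.    -1.114]
axes x [ 5.e-04  4.e-04 -1.e+00] y [-9.928e-01 -1.201e-01 -6.000e-04] z [-1.201e-01  9.928e-01  3.000e-04]
jaw yaw -3.0212
```

View pics/c8.png

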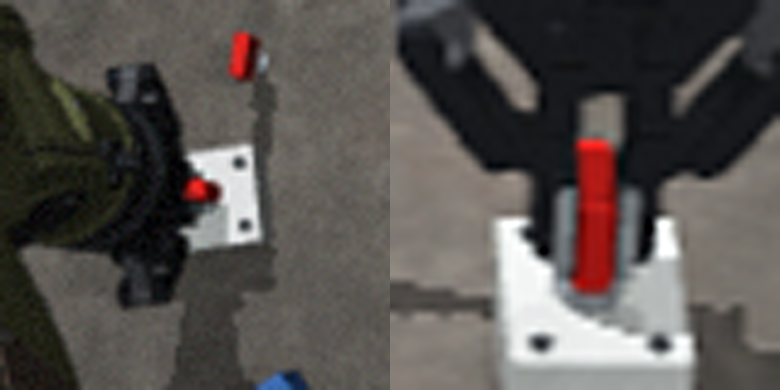

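Request:
step_arm --pt "-3 0 0 0" --pt "-10 0 0 0" --pt "-25 0 0 0" --pt "-35 0 0 0" --pt "-32 0 0 0" --pt "0 -3.8 -46.2 0" --pt "0 -3.8 -46.2 0" --pt "0 -3.8 -46.2 0" --pt "0 -3.8 -46.2 0" --pt "0 -3.8 -46.2 0" --pt "0 -3.8 -46.2 0" --pt "0 -3.8 -46.2 0" --pt "0 -3.8 -46.2 0" --pt "0 0 0 0.1" --pt "0 0 0 0.1" --pt "0 0 0 0.092" --pt "0 0 0 0" --pt "0 0 0 0"

```text
t: 20.95
ee_pos: [0.5291, -0.067, 0.153]
tcp_rot: [-0.456, 0.541, 0.456, 0.541]
contact_force: [0.4, 1.1, -0.8]
opening: 0.0113
```

```bash
python3 - <<'E'
from meas import *
plan([.5293,-.067,.1],-.172+np.pi)
s=optics.capture('side'); t=optics.capture('top'); cv2.imwrite('pics/side9.png',s); cv2.imwrite('pics/top9.png',t)
c=lambda im,u,v,w: cv2.resize(im[v-w:v+w,u-w:u+w],(390,390),interpolation=cv2.INTER_CUBIC)
cv2.imwrite('pics/c9.png',np.hstack([c(t,260,205,40),c(s,277,160,40)]))
E
```

```text
t 20.95 p [ 0.5291 -0.067   0.153 ] F [ 0.37  1.08 -0.79] T [-0.04   0.028  0.008] open 0.0113 q [-0.126  0.319 -0.265  0.986 -0.    -1.527]
axes x [-0. -0. -1.] y [-0.9856  0.1689  0.    ] z [ 0.1689  0.9856 -0.    ]
jaw yaw 2.9719
shift mm tool [53.   -0.24  0.07] world [ 2.5e-01  3.0e-02 -5.3e+01]
twist needed 0.0023 alt 3.1439 -3.1393
```

View pics/c9.png

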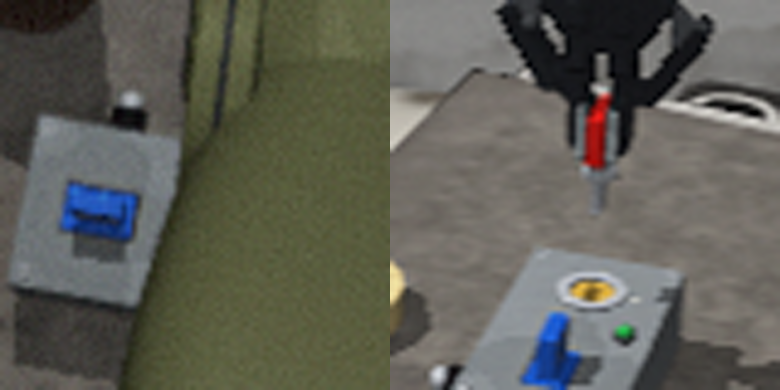

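Request:
step_arm --pt "20 0 0 0" --pt "15 0 0 0" --pt "10 0 0 0" --pt "5 0 0 0" --pt "0 0 0 0"

```text
t: 21.55
ee_pos: [0.5287, -0.0669, 0.1023]
tcp_rot: [-0.455, 0.541, 0.456, 0.541]
contact_force: [0.1, 0.3, -0.3]
opening: 0.0113
```

```bash
python3 - <<'E'
from meas import *
plan([.5293,-.067,.1],-.172+np.pi)
s=optics.capture('side'); cv2.imwrite('pics/side10.png',s)
_,p,M=tool()
u,v=proj('side',[.5293,-.067,.06]).astype(int); k=14;w=20
i=cv2.resize(s[v-w-8:v+w-8,u-w:u+w],None,fx=k,fy=k,interpolation=cv2.INTER_CUBIC)
def mk(X,c): 
    q=(proj('side',X)-[u-w,v-w-8]+.5)*k; cv2.drawMarker(i,tuple(np.int32(q)),c,1,14,1)
mk(p+[0,0,-.0402],(0,255,0)); mk(p+[0,0,-.0142],(0,255,255))
# lock by side-only box fit
mk([.5373-.0077,-.0197-.0443,.055],(255,0,255)); mk([.5293,-.067,.055],(255,255,0))
cv2.imwrite('pics/c10.png',i)
E
```

```text
t 21.55 p [ 0.5287 -0.0669  0.1023] F [ 0.05  0.27 -0.32] T [-0.029  0.005 -0.033] open 0.0113 q [-0.126  0.362 -0.346  0.864 -0.    -1.525]
axes x [-1.3e-03  1.0e-04 -1.0e+00] y [-0.9854  0.1703  0.0013] z [ 1.703e-01  9.854e-01 -1.000e-04]
jaw yaw 2.9704
shift mm tool [ 2.28 -0.64 -0.  ] world [ 0.63 -0.11 -2.29]
twist needed 0.0008 alt 3.1424 -3.1408
```

View pics/c10.png

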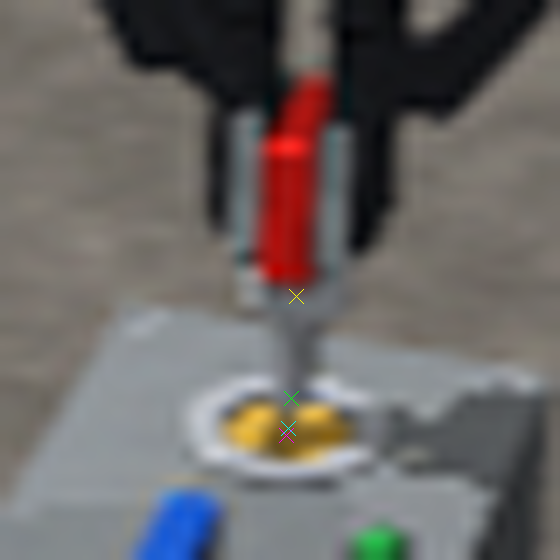

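Request:
step_arm --pt "3 -0.4 0 0" --pt "2 0 0 0" --pt "1 0 0 0" --pt "0 0 0 0"

```text
t: 22.0
ee_pos: [0.5295, -0.0671, 0.0968]
tcp_rot: [-0.455, 0.541, 0.455, 0.541]
contact_force: [-0.1, 0.6, -0.2]
opening: 0.0113
```

Request:
step_arm --pt "1 0 0 0" --pt "1 0 0 0" --pt "0 0 0 0"

```text
t: 22.3
ee_pos: [0.5294, -0.0671, 0.0947]
tcp_rot: [-0.455, 0.541, 0.455, 0.541]
contact_force: [-0.2, -0.5, -1.3]
opening: 0.0113
```

Request:
step_arm --pt "1 0 0 0" --pt "1 0 0 0" --pt "0 0 0 0"

```text
t: 22.6
ee_pos: [0.5299, -0.0666, 0.0929]
tcp_rot: [-0.455, 0.54, 0.455, 0.541]
contact_force: [1.4, 1.3, -0.3]
opening: 0.0109
```

Request:
step_arm --pt "1 0 0 0" --pt "1 0 0 0" --pt "0 0 0 0"

```text
t: 22.9
ee_pos: [0.5301, -0.0663, 0.0907]
tcp_rot: [-0.455, 0.54, 0.456, 0.542]
contact_force: [1.3, 3.7, -0.3]
opening: 0.0114
```

Request:
step_arm --pt "1 0 0 0" --pt "1 0 0 0" --pt "0 0 0 0"

```text
t: 23.2
ee_pos: [0.53, -0.0663, 0.0889]
tcp_rot: [-0.455, 0.54, 0.456, 0.542]
contact_force: [1.5, 5.6, 0.8]
opening: 0.0112
```

Request:
step_arm --pt "1 0 0 0" --pt "1 0 0 0" --pt "0 0 0 0"

```text
t: 23.5
ee_pos: [0.5299, -0.0662, 0.0869]
tcp_rot: [-0.455, 0.54, 0.456, 0.542]
contact_force: [1.1, 5.6, 1.2]
opening: 0.0114
```

Request:
step_arm --pt "0 -0.5 1.2 0" --pt "1 0 0 0" --pt "1 0 0 0" --pt "0 0 0 0"

```text
t: 23.9
ee_pos: [0.5292, -0.0658, 0.0844]
tcp_rot: [-0.455, 0.541, 0.456, 0.541]
contact_force: [-1.4, 3.9, 2.2]
opening: 0.0114
```

Request:
step_arm --pt "1 0 0 0" --pt "1 0 0 0" --pt "0 0 0 0"

```text
t: 24.2
ee_pos: [0.5291, -0.0658, 0.0822]
tcp_rot: [-0.455, 0.541, 0.456, 0.541]
contact_force: [-0.7, 4.8, 1.1]
opening: 0.0108
```

Request:
step_arm --pt "1 0 0 0" --pt "1 0 0 0" --pt "0 0 0 0"

```text
t: 24.5
ee_pos: [0.5292, -0.0658, 0.0803]
tcp_rot: [-0.455, 0.541, 0.456, 0.541]
contact_force: [-2.1, 4.8, 1.6]
opening: 0.0109
```

Request:
step_arm --pt "0 0.2 0.9 0" --pt "1 0 0 0" --pt "1 0 0 0" --pt "0 0 0 0"

```text
t: 24.9
ee_pos: [0.5293, -0.0655, 0.0784]
tcp_rot: [-0.455, 0.542, 0.455, 0.54]
contact_force: [-4.4, 2.0, 1.1]
opening: 0.0111
```

Request:
step_arm --pt "1 0 0 0" --pt "1 0 0 0" --pt "0 0 0 0"

```text
t: 25.2
ee_pos: [0.5298, -0.0656, 0.0771]
tcp_rot: [-0.455, 0.541, 0.455, 0.541]
contact_force: [-4.4, 0.4, 4.0]
opening: 0.0108
```

Request:
step_arm --pt "1 0 0 0" --pt "1 0 0 0" --pt "0 0 0 0"

```text
t: 25.5
ee_pos: [0.5302, -0.0656, 0.0753]
tcp_rot: [-0.456, 0.541, 0.455, 0.541]
contact_force: [-4.9, 0.2, 5.1]
opening: 0.0111
```

Request:
step_arm --pt "0 0.7 0 0" --pt "1 0 0 0" --pt "1 0 0 0" --pt "0 0 0 0"

```text
t: 25.9
ee_pos: [0.5302, -0.0655, 0.0733]
tcp_rot: [-0.456, 0.541, 0.455, 0.541]
contact_force: [-3.3, 0.3, 5.5]
opening: 0.0111
```

Request:
step_arm --pt "1 0 0 0" --pt "1 0 0 0" --pt "0 0 0 0"

```text
t: 26.2
ee_pos: [0.5301, -0.0654, 0.0712]
tcp_rot: [-0.456, 0.541, 0.455, 0.541]
contact_force: [-3.1, 0.7, 3.6]
opening: 0.0111
```

Request:
step_arm --pt "1 0 0 0" --pt "1 0 0 0" --pt "0 0 0 0"

```text
t: 26.5
ee_pos: [0.5302, -0.0654, 0.0692]
tcp_rot: [-0.456, 0.541, 0.455, 0.541]
contact_force: [-4.0, -0.3, 5.5]
opening: 0.0106
```

Request:
step_arm --pt "1 0.3 0 0" --pt "1 0 0 0" --pt "0 0 0 0"

```text
t: 26.8
ee_pos: [0.5302, -0.0654, 0.069]
tcp_rot: [-0.456, 0.541, 0.454, 0.542]
contact_force: [-6.2, -0.2, 18.5]
opening: 0.0111
```

Request:
step_arm --pt "1 0 0 0" --pt "0 0 0 0"

```text
t: 27.0
ee_pos: [0.5303, -0.0654, 0.069]
tcp_rot: [-0.456, 0.54, 0.454, 0.542]
contact_force: [-9.5, 0.6, 25.4]
opening: 0.0109
```

```bash
python3 - <<'E'
from meas import *
plan(None,-.172+np.pi)
s=optics.capture('side'); cv2.imwrite('pics/side11.png',s)
u,v=proj('side',[.5293,-.067,.06]).astype(int); k=14;w=20
cv2.imwrite('pics/c11.png',cv2.resize(s[v-w-8:v+w-8,u-w:u+w],None,fx=k,fy=k,interpolation=cv2.INTER_CUBIC))
E
```

```text
t 27.0 p [ 0.5303 -0.0654  0.069 ] F [-9.5   0.64 25.38] T [ 0.152  2.012 -0.071] open 0.0109 q [-1.220e-01  3.950e-01 -3.950e-01  7.770e-01 -1.000e-03 -1.521e+00]
axes x [ 0.0034 -0.0012 -1.    ] y [-0.9853  0.1709 -0.0035] z [ 1.709e-01  9.853e-01 -6.000e-04]
jaw yaw 2.9698
twist needed 0.0002 alt 3.1418 -3.1414
```

View pics/c11.png

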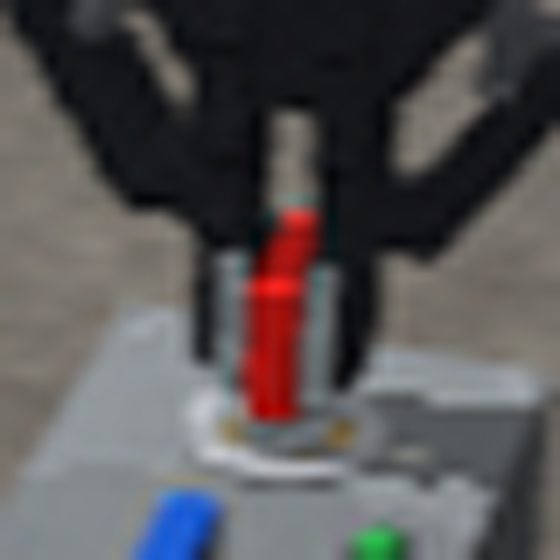

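Request:
step_arm --pt "-1 0 0 0" --pt "0 0 0 0.1" --pt "0 0 0 0.1" --pt "0 0 0 0.1" --pt "0 0 0 0.1" --pt "0 0 0 0"

```text
t: 27.65
ee_pos: [0.5311, -0.0659, 0.0691]
tcp_rot: [-0.34, 0.62, 0.337, 0.622]
contact_force: [-5.2, -0.2, 15.6]
opening: 0.0111
```

Request:
step_arm --pt "0 0 0 0.1" --pt "0 0 0 0.1" --pt "0 0 0 0.1" --pt "0 0 0 0.1" --pt "0 0 0 0"

```text
t: 28.15
ee_pos: [0.5318, -0.0667, 0.0691]
tcp_rot: [-0.21, 0.674, 0.206, 0.677]
contact_force: [-4.3, -3.5, 14.5]
opening: 0.0107
```

```bash
python3 -c "
from h import *
plan(None,-.172+np.pi)
M=tool()[2];print(M.T@tool()[0]['contact_force'])"
```

```text
t 28.15 p [ 0.5318 -0.0667  0.0691] F [-4.32 -3.54 14.52] T [-0.596  1.027  0.027] open 0.0107 q [-0.123  0.396 -0.394  0.776 -0.003 -0.72 ]
axes x [ 0.0055 -0.004  -1.    ] y [-0.5621  0.827  -0.0064] z [0.8271 0.5621 0.0023]
jaw yaw 2.1677
twist needed -0.8019 alt 2.3397 -3.9435
[-14.52681258  -0.59050834  -5.52839188]
```

Request:
step_arm --pt "0 0 1 0" --pt "0 -0.25 0 0.1" --pt "0 -0.25 0 0.1" --pt "0 -0.25 0 0.1" --pt "0 -0.25 0 0.1" --pt "0 0 0 0"

```text
t: 28.75
ee_pos: [0.5321, -0.0677, 0.069]
tcp_rot: [-0.071, 0.703, 0.067, 0.705]
contact_force: [-5.9, -4.8, 17.7]
opening: 0.0114
```

Request:
step_arm --pt "0 -0.25 0 0.1" --pt "0 -0.25 0 0.1" --pt "0 -0.25 0 0.1" --pt "0 0 0 0"

```text
t: 29.15
ee_pos: [0.532, -0.0686, 0.0691]
tcp_rot: [0.035, 0.705, -0.038, 0.708]
contact_force: [-6.3, -4.3, 17.3]
opening: 0.0113
```

```bash
python3 -c "
from h import *
plan(None,-.172+np.pi)
M=tool()[2];print(M.T@tool()[0]['contact_force'])"
```

```text
t 29.15 p [ 0.532  -0.0686  0.0691] F [-6.31 -4.28 17.35] T [-1.011  1.394  0.117] open 0.0113 q [-0.125  0.397 -0.391  0.778 -0.005 -0.022]
axes x [ 0.0035 -0.0057 -1.    ] y [ 0.1033  0.9946 -0.0053] z [ 0.9946 -0.1033  0.0041]
jaw yaw 1.4673
twist needed -1.5023 alt 1.6393 -4.6439
[-17.34515214  -5.00382152  -5.7672199 ]
```

Request:
step_arm --pt "0 -0.8 0.5 0" --pt "0 -0.2 0 0.1" --pt "0 -0.2 0 0.1" --pt "0 0 0 0.05" --pt "0 0 0 0"

```text
t: 29.65
ee_pos: [0.5324, -0.0691, 0.0691]
tcp_rot: [0.123, 0.695, -0.125, 0.698]
contact_force: [-5.7, -3.5, 17.6]
opening: 0.011
```

```bash
python3 -c "
from h import *
plan(None,-.172+np.pi)
M=tool()[2];print(M.T@tool()[0]['contact_force'])"
```

```text
t 29.65 p [ 0.5324 -0.0691  0.0691] F [-5.67 -3.49 17.59] T [-0.639  1.422  0.104] open 0.011 q [-0.127  0.398 -0.389  0.779 -0.004  0.225]
axes x [ 0.0037 -0.0042 -1.    ] y [ 0.3448  0.9387 -0.0027] z [ 0.9387 -0.3448  0.0049]
jaw yaw 1.2187
twist needed -1.7509 alt 1.3907 -4.8925
[-17.59783042  -5.28210003  -4.03237277]
```

Request:
step_arm --pt "0 -0.5 0.3 0.05" --pt "0 0 0 0.05" --pt "0 0 0 0"

```text
t: 29.95
ee_pos: [0.5324, -0.0694, 0.0691]
tcp_rot: [0.157, 0.688, -0.159, 0.691]
contact_force: [-5.9, -2.4, 17.6]
opening: 0.0111
```

```bash
python3 -c "
from h import *
plan(None,-.172+np.pi)
s=optics.capture('side'); cv2.imwrite('pics/side12.png',s)
u,v=proj('side',[.5293,-.067,.06]).astype(int); k=14;w=20
cv2.imwrite('pics/c12.png',cv2.resize(s[v-w-8:v+w-8,u-w:u+w],None,fx=k,fy=k,interpolation=cv2.INTER_CUBIC))
"
```

```text
t 29.95 p [ 0.5324 -0.0694  0.0691] F [-5.89 -2.43 17.61] T [-0.549  1.482  0.923] open 0.0111 q [-0.128  0.398 -0.389  0.78  -0.003  0.322]
axes x [ 0.0034 -0.0039 -1.    ] y [ 0.4346  0.9006 -0.002 ] z [ 0.9006 -0.4346  0.0048]
jaw yaw 1.1212
twist needed -1.8484 alt 1.2932 -4.99
```

View pics/c12.png

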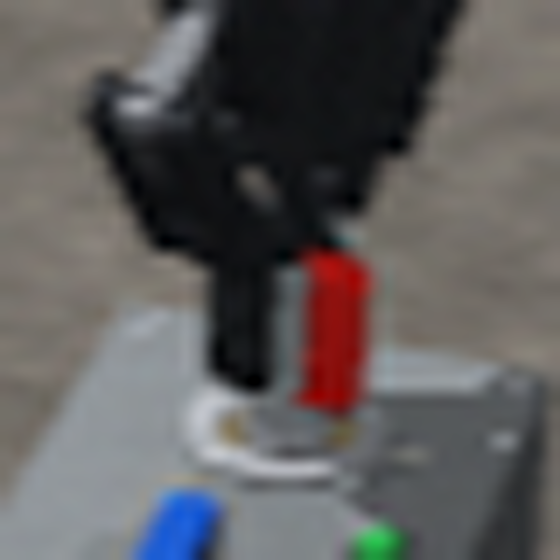

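Request:
step_arm --pt "0 0 0 -0.03" --pt "0 0 0 0" --pt "0 0 0 0" --pt "0 0 0 0" --pt "0 0 0 0" --pt "0 0 0 0"

```text
t: 30.6
ee_pos: [0.5325, -0.0694, 0.0691]
tcp_rot: [0.146, 0.69, -0.148, 0.693]
contact_force: [-5.4, -2.6, 17.1]
opening: 0.0114
```

```bash
python3 -c "
from h import *
plan(None,-.172+np.pi)
s=optics.capture('side')
plan(None)
print(workorder.hand_in())
"
```

```text
t 30.6 p [ 0.5325 -0.0694  0.0691] F [-5.38 -2.63 17.09] T [-0.579  1.49   0.598] open 0.0114 q [-0.128  0.398 -0.389  0.779 -0.003  0.292]
axes x [ 0.0035 -0.0037 -1.    ] y [ 0.4076  0.9131 -0.002 ] z [ 0.9131 -0.4076  0.0047]
jaw yaw 1.1509
twist needed -1.8186 alt 1.3229 -4.9602
t 30.65 p [ 0.5324 -0.0693  0.0691] F [-6.44 -1.98 17.29] T [-0.561  1.477  0.507] open 0.011 q [-0.128  0.398 -0.389  0.779 -0.003  0.292]
axes x [ 0.0035 -0.0037 -1.    ] y [ 0.4075  0.9132 -0.0019] z [ 0.9132 -0.4075  0.0047]
jaw yaw 1.1511
the job is handed in; nothing more can be done
None
```

I armed the box and handed the job in at about 30.7 s of the 58 s allowed, with the arm still gripping the key and holding it turned. No verdict is reported, so what follows rests on my own checks.

- **Module:** It went past the clips and stopped on a rigid floor, holding still under 32 N. The height put its underside on the recess floor, and the picture after release showed it flush.
- **Key:** I took the larger red key, the one in the stand, and left the small loose look-alike alone. It went in past both pins with small sideways corrections to hard contact. That put the collar at about z = 0.055 m, level with the brass face.
- **Turn:** I turned the key about 1.82 rad clockwise. The torque jumped from 0.10 to 0.92 Nm at about 1.8 rad, which I read as the cylinder's stop. At hand-in it held about 0.5 Nm, with about 17 N downward and a 70 N grip setting. I could not read the cylinder angle directly.
- **Disagreements:** The two cameras differed by 2–4 mm on the box position, so I fine-tuned both insertions by feel. The key sat about 2.5 mm off the finger centre along its bow, so I shifted the tool during the turn to follow it. About 6 N of sideways force was left at the end.
- **Bystanders:** Nothing was seen to touch the vee block, collet or tape roll, but I did not measure their positions again at the end.

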